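# Drop the teak offcuts through the caddy trap and hold its plunger

### The job

Clear the three teak offcuts left from fitting the shelf off the white turntable: put all three into the open hopper of the green scraps caddy, leaving the plunger up. Then press the caddy's orange spring plunger so that its trap drops them into the bin below, and finish holding it pressed about 16 mm (green stem band level with the top of the black collar): do not let go at the end. Leave the sippy cup, mug, funnel and honey dipper where they stand.

Things in the scene. Friction and masses are not known exactly. Their poses are not given: they have to be found in the camera images.
- turntable: White plastic lazy Susan on the shelf. Origin on its axis at the shelf surface; round flat platter of 230 mm diameter, its top 30 mm above the shelf, no rim. The base is fixed; the platter turns on its axis, stiffly, if pushed sideways (about 0.06 N m).
- offcut_block: Dark teak offcut, a plain block 42 x 26 x 22 mm (x, y, z). Rigid, light; origin at its centre (half-way up its height); lies flat on the turntable's platter, its own x along its length, y across its width, z up. Grip it across its width (y).
- offcut_step: Dark teak offcut with a sawn step, 38 x 30 x 26 mm over all; only 14 mm high over the 16 mm nearest its +x end. Rigid, light; origin at its centre (half-way up its height); lies flat on the turntable's platter, its own x along its length, y across its width, z up. Grip it across its width (y).
- offcut_mitre: Paler brown teak offcut with one pointed (mitred) end at +x, 41 x 24 x 26 mm over all (x from -19 to +22 mm). Rigid, light; origin at its centre (half-way up its height); lies flat on the turntable's platter, its own x along its length, y across its width, z up. Grip it across its width (y).
- caddy: Green scraps caddy fixed to the shelf, 132 x 132 mm outside, 175 mm high, walls 5 mm (the +x one clear). Origin at the centre of its underside, z up, walls along its x and y. Open hopper on top, closed bin below. On its +y side a grey guide tower (36 mm along x, 58 mm out from the wall, 145 mm high) carries the plunger, 106 mm from the caddy's centre along +y.
- hopper_mouth (a point): Centre of the hopper's open top, at rim height, 175 mm above the caddy's origin; axes as the caddy's. The hopper is 122 x 122 mm inside and 60 mm deep.
- trap (a point): Centre of the hopper's floor, 115 mm above the caddy's origin: two white leaves hinged along the -x and +x walls, parting in the middle. The plunger swings both down, 0.062 rad per mm; at 16 mm they stand 57 degrees down, leaving a 55 mm gap which the offcuts slide through. Released, they spring shut. They bear the offcuts but give way if pushed down on (1.5 N): drop pieces in from rim height. Bin floor: 5 mm above the caddy's origin.
- collar (a point): Centre of the top of the black collar round the plunger's stem, on the plunger's axis, 150 mm above the shelf. Fixed.
- cap_top (a point): Centre of the top of the plunger's orange round cap (44 mm across, 13 mm thick); moves with it. At rest 195 mm above the shelf, 20 mm above the hopper's rim, clear all round for pressing from above. The 18 mm stem below is coloured, from the cap down: red 12 mm, green 8 mm, white 12 mm.
- plunger (a joint): How far the spring plunger is pressed straight down, in m: 0 at rest (up), 0.024 at its stop. Springs back when let go. About 6 N to start and 0.25 N more per mm (10 N at 16 mm, 12 N at the stop). The stem's green band is level with the collar's top from 0.012 to 0.020; 0.016 is its middle.
- sippy_cup: Bystander: coral sippy cup with two side handles, white lid and coral flap spout, about 115 mm high, 76 mm across (122 mm over the handles along y). Origin under its centre.
- steel_mug: Bystander: stainless steel mug, 85 mm high, 80 mm across, handle at its +y. Origin under its centre.
- funnel: Bystander: blue funnel standing mouth down, 100 mm across, 105 mm high. Origin under its centre.
- honey_dipper: Bystander: wooden honey dipper lying on the shelf along its own x, 155 mm long, 28 mm thick at its head (+x). Origin on the shelf under its middle.

How it is judged:
By the outcome, as a careful person would: the job done as asked, in the order asked, and still so for the second after the job is handed in, while the arm keeps its last pose, push and grip.
It also fails if it takes over 72 s, if anything falls off the work surface, if the arm or the gripper's body presses on something with over 40 N, if the wrist force passes 120 N, or if a joint passes its speed limit or range.

### The arm

A 7-joint arm with a two-finger parallel gripper is mounted at the origin on the work surface. World frame = base frame: x ahead of the robot, y to its left, z up, the work surface at z = 0. Lengths are in m, angles in degrees, forces in N, time in s.
With the tool pointing down it reaches from about 0.425 to 0.875 m from the base axis. Payload 4.7 kg.
Tool frame: the origin (TCP) lies midway between the tips of the shut fingers; the grasp point (between the pads) lies env.grip_point_offset behind it (env.grip_point_offset is the distance from the TCP to the grasp point, in m); z points along the fingers, y is the line along which they close (so a half turn about z gives the same grasp; the last joint's range is limited). The gripper opens to 87 mm and grips with 3 to 60 N. Pads are 19 mm wide; open, the fingers measure 117 mm over their backs; the gripper's body (75 mm by 190 mm) begins 51 mm behind the grasp point.
Start: joints at [-66.916, 18.392, -4.016, 83.108, 1.295, 78.541, -3.26], TCP at [0.246, 0.601, 0.186] pointing down, gripper open.
Joint ranges: [-163.93, 163.93], [-17.29, 119.83], [-79.2, 71.16], [3.27, 140.29], [-89.18, 269.18], [5.43, 117.66], [-154.24, 154.24]. Speed limits (degrees/s): [147.25, 147.25, 180, 180, 180, 180, 180].

### API

Orientations are given as [roll, pitch, yaw] about the fixed x, y, z axes, in that order (R = Rz(yaw) Ry(pitch) Rx(roll)).
In Python, from cell import env gives the robot as it stands.
- The arm moves only by the shell command python3 -m creep 'ROWS' [FORCE]. ROWS is a JSON object of lists of equal length, an entry for each row: "translation": the shift along the tool's x, y, z in units of 0.08 m (1.0 is 0.08 m), a list of three; "turn": the turn, a rotation vector about the tool's x, y, z in units of 180 degrees (1.0 is 180 degrees), a list of three; "grip": the opening, from 0 (shut) to 1 (fully open). In form: {"translation": [[x, y, z], ...], "turn": [[ax, ay, az], ...], "grip": [grip, ...]}. A call has 1 to 5 rows; each row shifts and turns the commanded pose from where the row before left it, along the tool's axes as they then stand; what a row does not reach is not made up. A row lasts 1/8 s, in which the tool goes at most 62.5 mm and 10.7 degrees, less where a joint would pass 70% of its speed; a pose out of reach is approached as far as the arm can. A call with a number of a shift or a turn outside -1 to 1 is refused whole. A call with a gripper value outside its range is refused whole. The fingers move at their own pace and stop on an object; FORCE is the grip in N (left out, the last holds). Time passes only in rows, so rows that do not move let the fingers close. It gives the time, the measured TCP pose, the force, the opening and the grip force at its end, in the units of the state.
- env.get_obs(): the state, without advancing time (a new reading comes with each control period).
- env.read_camera(name): name is "scene" or "side" or "wrist"; returns a dict with "frame" (384x512x3 uint8, red, green, blue), "z_map" (384x512 float32, m along the optical axis (not along the pixel's ray), 0 where there is no reading), "K" (3x3 intrinsics, pixels), "rvec" (rotation vector, rad) and "tvec" (3), from world to camera coordinates, as OpenCV has them. Camera axes: x right, y down, z forward; pixel columns grow to the right and rows downward; lengths in m; the calibration is good to about 2 mm. A picture is of the moment at which its call begins.
- env.sign_off(): hands the job in; it is judged then, once.
The state is a dict: "time_s": time; "qpos": joint angles; "joint_velocities": joint speeds; "effort": joint torques, N m; "tool_pos": TCP position; "tool_rot": TCP orientation; "force": force on the tool from outside, world axes, zero at the start; "wrist_torque": the same for the moment, N m; "grip_width": finger opening in m; "grasp_force": force on a finger pad.
Only numpy, scipy, OpenCV 4.12 (cv2) and the standard library are available. Lean on these libraries where they do the work, as an engineer would, in place of code of your own. Each camera call takes 0.05 s, during which the arm holds its last target. There are 200 camera calls.

## Working session

There is one attempt and no reset: what is moved stays moved. The work goes in short steps, Python scripts to look and compute and a shell command to move; the robot and the scene stay as the last step left them, time stands still between calls to the robot, and variables do not carry over. Pictures are saved under pics/ and viewed, at most 10 in all, crops included, and the job is handed in when it is done.

```bash
ls; mkdir -p pics
cat > h.py <<'E'
import numpy as np, cv2
from cell import env
def cam(n):
    c=env.read_camera(n); c['R']=cv2.Rodrigues(np.array(c['rvec'],float))[0]; c['t']=np.array(c['tvec'],float).ravel(); return c
def pts(c):
    h,w=c['z_map'].shape; u,v=np.meshgrid(np.arange(w),np.arange(h)); z=c['z_map'].astype(float)
    K=c['K']; p=np.stack([(u-K[0][2])/K[0][0]*z,(v-K[1][2])/K[1][1]*z,z],-1)
    P=(p-c['t'])@c['R']; P[z==0]=np.nan; return P
def onplane(c,uv,h):
    uv=np.atleast_2d(uv).astype(float); K=c['K']
    d=np.c_[(uv[:,0]-K[0][2])/K[0][0],(uv[:,1]-K[1][2])/K[1][1],np.ones(len(uv))]@c['R']
    o=-c['R'].T@c['t']; return o+d*((h-o[2])/d[:,2])[:,None]
def proj(c,P):
    return cv2.projectPoints(np.atleast_2d(P).astype(float),np.array(c['rvec'],float),c['t'],np.array(c['K'],float),None)[0][:,0]
E
python3 - <<'E'
from h import *
a=cam('scene');b=cam('side')
cv2.imwrite('pics/a.png',cv2.resize(a['frame'][...,::-1],(800,600)))
cv2.imwrite('pics/b.png',cv2.resize(b['frame'][...,::-1],(800,600)))
for c in(a,b): print(-c['R'].T@c['t'],c['K'][0][0])
print(env.get_obs(),env.grip_point_offset)
E
```

```text
pics
[1.18257375 0.24190408 0.84961309] 382.56642009614774
[ 0.53845187 -0.72716588  0.77841796] 486.78711981622314
{'time_s': 0.1, 'qpos': array([-66.91564581,  18.43500123,  -4.01617501,  83.16949927,
         1.29716572,  78.53957   ,  -3.26080536]), 'joint_velocities': array([-0.06992155, -0.00986455,  0.0068766 , -0.23132423,  0.08296275,
        0.04840036, -0.05356381]), 'effort': array([ 5.62191497e-05, -4.92569947e+01, -4.05807188e-01, -3.13399994e+01,
       -6.42835326e-02,  3.94646998e-02,  7.00328542e-05]), 'tool_pos': array([0.24624272, 0.60094416, 0.18525498]), 'tool_rot': array([-1.79901286e+02,  7.38497311e-03,  1.57725519e+02]), 'force': array([0.4633317 , 0.37318068, 0.07927513]), 'wrist_torque': array([-0.02325503,  0.04816222, -0.01872912]), 'grasp_force': 0.0, 'grip_width': 0.08698774981878905} 0.0187
```

View pics/a.png

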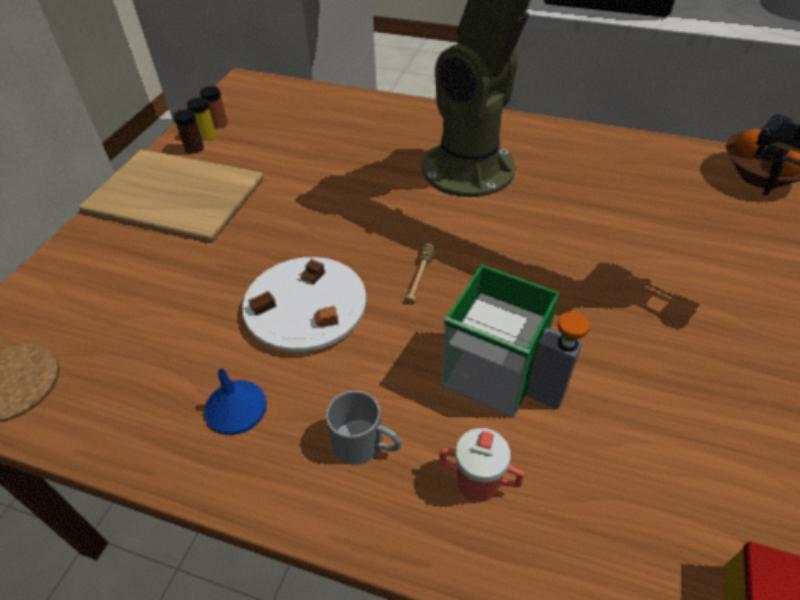

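View pics/b.png

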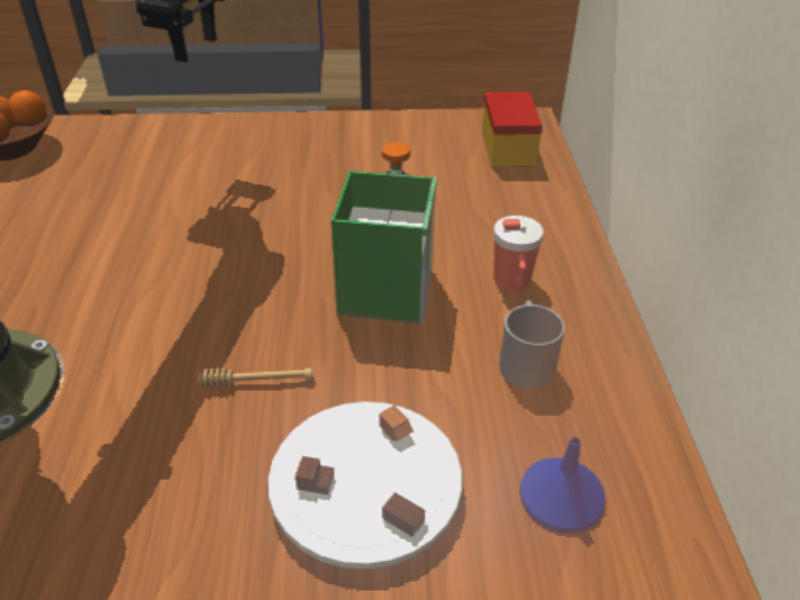

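The scene view (800 px wide) shows the turntable at (305,303), with the step at (313,271), the block at (262,302) and the mitre at (326,317). The caddy is at (500,340) and the orange cap at (573,325). The side view agrees: step (315,475), block (404,514), mitre (396,423), cap (396,152). Next I'll measure them.

```bash
cat > meas.py <<'E'
from h import *
def run(names=('scene','side'),zoom=True):
    cs={n:cam(n) for n in names}
    for n,c in cs.items():
        P=pts(c); f=c['frame']; hsv=cv2.cvtColor(f,cv2.COLOR_RGB2HSV); H,S,V=[hsv[...,i].astype(int) for i in range(3)]
        x,y,z=P[...,0],P[...,1],P[...,2]
        w=(S<40)&(V>120)&(abs(z-.03)<.008)
        k,l,st,ce=cv2.connectedComponentsWithStats(w.astype(np.uint8)); i=1+np.argmax(st[1:,4]); 
        cn=max(cv2.findContours((l==i).astype(np.uint8),0,1)[0],key=len)
        hull=cv2.convexHull(cn)[:,0]; (a,b),r=cv2.minEnclosingCircle(onplane(c,hull,.03)[:,:2].astype(np.float32)); print(n,'table',a,b,'r',r)
        near=np.hypot(x-a,y-b)<.125
        cap=(H<12)&(S>180)&(V>120)&(z>.17)
        if cap.sum()>5:
            top=cap&(z>.19); q=P[top]; print(' cap n',cap.sum(),'centre',np.median(q,0),(q.min(0)+q.max(0))/2,np.ptp(q,0))
        g=(H>50)&(H<85)&(S>100)&(z>.165)&(z<.185); q=P[g]
        print(' rim',g.sum(),cv2.minAreaRect(q[:,:2].astype(np.float32)*1000),np.median(q[:,2]))
        m=(near&(z>.035)&(z<.075)&(S>60)).astype(np.uint8)
        k,l,st,ce=cv2.connectedComponentsWithStats(m)
        for i in range(1,k):
            if st[i,4]<25: continue
            q=P[l==i]; zt=np.percentile(q[:,2],97); t=q[q[:,2]>zt-.006]
            print(' piece n',st[i,4],'px',ce[i].round(),'top z',zt.round(4),'hsv',np.median(hsv[l==i],0),'all',[np.round(v,1) for v in cv2.minAreaRect(q[:,:2].astype(np.float32)*1000)],'top',[np.round(v,1) for v in cv2.minAreaRect(t[:,:2].astype(np.float32)*1000)])
    return cs
if __name__=='__main__':
    cs=run(); ims=[]
    for n in cs:
        c=cs[n]; p=proj(c,[0,0,0]); 
        m=(cv2.cvtColor(c['frame'],cv2.COLOR_RGB2HSV)[...,1]<40)
        u0,v0=(150,155) if n=='scene' else (165,250)
        ims.append(cv2.resize(c['frame'][v0:v0+100,u0:u0+130,::-1],None,fx=3,fy=3,interpolation=cv2.INTER_CUBIC))
    cv2.imwrite('pics/c.png',np.hstack(ims))
E
python3 meas.py
```

```text
scene table 0.5320117473602295 -0.18048705160617828 r 0.11553897708654404
 rim 637 ((-1.6239013671875, 215.66094970703125), (249.83917236328125, 1289.3948974609375), 85.2734375) 0.17337675545906564
 piece n 133 px [200. 173.] top z 0.0585 hsv [ 11. 159.  70.] all [array([ 475.6, -189.1]), array([30. , 34.6]), np.float64(75.6)] top [array([ 468.3, -187.4]), array([29.3, 19.1]), np.float64(74.1)]
 piece n 142 px [167. 194.] top z 0.0556 hsv [ 11. 163.  73.] all [array([ 575.7, -243.9]), array([24.8, 39.5]), np.float64(51.4)] top [array([ 575.7, -244. ]), array([24.5, 39.4]), np.float64(51.7)]
 piece n 148 px [208. 202.] top z 0.0591 hsv [ 13. 161.  97.] all [array([ 572. , -120.4]), array([25.1, 38.9]), np.float64(34.9)] top [array([ 569.2, -116.6]), array([25.2, 29.2]), np.float64(33.4)]
side table 0.5313215851783752 -0.18681220710277557 r 0.11667751520872116
 cap n 17 centre [0.59857061 0.27663526 0.19432481] [0.58759811 0.28678194 0.19397117] [0.03829756 0.03761776 0.0047731 ]
 rim 501 ((571.199462890625, 197.54403686523438), (167.4027557373047, 130.9007568359375), 79.37921142578125) 0.17232759458395341
 piece n 298 px [253. 271.] top z 0.0574 hsv [ 11. 108. 144.] all [array([ 569.5, -123.1]), array([25.8, 41.2]), np.float64(31.4)] top [array([ 567.8, -121.2]), array([25.5, 36.5]), np.float64(29.4)]
 piece n 154 px [197. 299.] top z 0.0586 hsv [  9.  94. 131.] all [array([ 464.6, -190.4]), array([30.9, 20.8]), np.float64(75.4)] top [array([ 464.6, -190.4]), array([30.9, 20.8]), np.float64(75.4)]
 piece n 102 px [208. 305.] top z 0.0464 hsv [  9.  84. 126.] all [array([ 484.1, -195.1]), array([28.6, 14.1]), np.float64(82.1)] top [array([ 484.1, -195.1]), array([28.6, 14.1]), np.float64(82.1)]
 piece n 289 px [258. 326.] top z 0.0543 hsv [  8.  80. 126.] all [array([ 572.6, -247.2]), array([24.1, 40.9]), np.float64(51.2)] top [array([ 572.6, -247.2]), array([24.1, 40.9]), np.float64(51.2)]
```

View pics/c.png

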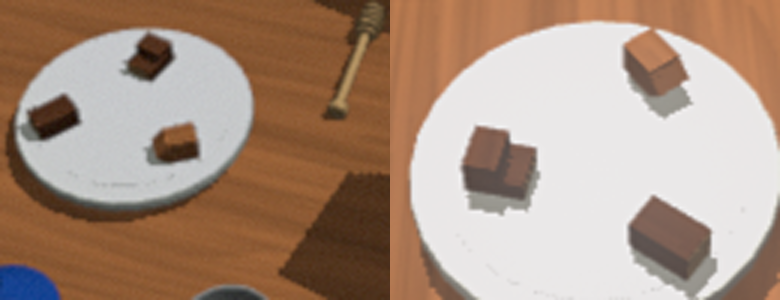

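The crops confirm the pieces: the step's low end faces +x, and the mitre's point faces −y/+x. The caddy and cap still need measuring.

```bash
cat > cad.py <<'E'
from h import *
for n in('scene','side'):
    c=cam(n);P=pts(c);hsv=cv2.cvtColor(c['frame'],cv2.COLOR_RGB2HSV);H,S,V=[hsv[...,i].astype(int) for i in range(3)]
    x,y,z=P[...,0],P[...,1],P[...,2]; reg=(x>.4)&(x<.8)&(y>0)&(y<.4)
    g=reg&(H>45)&(H<85)&(S>90)&(z>.166)&(z<.184)
    k,l,st,_=cv2.connectedComponentsWithStats(g.astype(np.uint8)); i=1+np.argmax(st[1:,4]); g=l==i
    print(n,'rim depth',g.sum(),cv2.minAreaRect(P[g][:,:2].astype(np.float32)*1000))
    uv=np.argwhere(g)[:,::-1]; q=onplane(c,uv,.175)
    print('  rim ray',cv2.minAreaRect(q[:,:2].astype(np.float32)*1000))
    o=((H<14)&(S>150)&(V>100)).astype(np.uint8)
    k,l,st,ce=cv2.connectedComponentsWithStats(o)
    for i in range(1,k):
        if st[i,4]<30: continue
        q=onplane(c,np.argwhere(l==i)[:,::-1],.195)
        if abs(ce[i][0]-( 366 if n=='scene' else 253))<15: 
            h=cv2.convexHull(np.argwhere(l==i)[:,::-1].astype(np.int32))[:,0]
            print('  cap',ce[i],st[i],'plane.195 centre',q.mean(0),'bbox',q.min(0)[:2],q.max(0)[:2], 'depth med',np.nanmedian(P[l==i],0), 'zmax',np.nanpercentile(P[l==i][:,2],[5,50,95]))
E
python3 cad.py
```

```text
scene rim depth 605 ((569.2382202148438, 185.993896484375), (132.1327362060547, 136.47511291503906), 79.47637176513672)
  rim ray ((572.841796875, 185.8018798828125), (133.03155517578125, 141.59768676757812), 79.30188751220703)
side rim depth 553 ((565.7842407226562, 184.16795349121094), (136.67877197265625, 125.9140396118164), 79.07030487060547)
  rim ray ((564.5928344726562, 177.46743774414062), (144.5543975830078, 125.96136474609375), 79.23551940917969)
  cap [252.75446429  96.48214286] [244  90  20  16 224] plane.195 centre [0.58672553 0.28010683 0.195     ] bbox [0.56565312 0.2417978 ] [0.61117608 0.31063647] depth med [0.58685346 0.28471252 0.19360485] zmax [-0.00099133  0.19360485  0.19621054]
```

Caddy centre is about (568,185) mm with yaw −10.7°. That puts the cap at about (588,288), which agrees with the direct cap measurement. I'll add a move calculator and start with the step offcut.

```bash
cat > go.py <<'E'
import sys,numpy as np
from scipy.spatial.transform import Rotation as Ro
from cell import env
# usage: go.py [x,y,z,yaw ...] (mm,deg): sequence of waypoints; prints tool units per leg, turn first
o=env.get_obs(); p=np.array(o['tool_pos'])*1000; r=Ro.from_euler('xyz',o['tool_rot'],degrees=True)
print('now',p.round(1),np.round(o['tool_rot'],2),'t',o['time_s'],'F',np.round(o['force'],1),'grip',round(o['grip_width']*1000,1),round(float(o['grasp_force']),1),'q',np.round(o['qpos']).tolist())
for a in sys.argv[1:]:
    x,y,z,w=map(float,a.split(',')); g=Ro.from_euler('xyz',[180,0,w],degrees=True)
    t=(r.inv()*g).as_rotvec()/np.pi; d=g.inv().apply(np.array([x,y,z])-p); n=int(max(1,np.ceil(np.linalg.norm(d)/60)))
    print(a,'turn',t.round(4),'deg',np.round(np.linalg.norm(t)*180,1),'rows',n,'per row',(d/80/n).round(4).tolist()); p=np.array([x,y,z]); r=g
E
python3 go.py 450,250,250,165.5 474.5,-190.5,150,165.5 474.5,-190.5,34,165.5
```

```text
now [246.4 601.3 185.9] [-179.97    0.    157.72] t 0.3 F [ 0.5 -0.3 -0.2] grip 87.4 0.0 q [-67.0, 18.0, -4.0, 83.0, 1.0, 79.0, -3.0]
450,250,250,165.5 turn [-0.0002  0.     -0.0432] deg 7.8 rows 7 per row [-0.5091, -0.5163, -0.1145]
474.5,-190.5,150,165.5 turn [0. 0. 0.] deg 0.0 rows 8 per row [-0.2094, -0.6568, 0.1562]
474.5,-190.5,34,165.5 turn [0. 0. 0.] deg 0.0 rows 2 per row [0.0, -0.0, 0.725]
```

```bash
python3 -m creep '{"translation":[[0,0,-0.4],[0,0,-0.4],[-0.51,-0.516,0],[-0.51,-0.516,0],[-0.51,-0.516,0]],"turn":[[0,0,-0.0432],[0,0,0],[0,0,0],[0,0,0],[0,0,0]],"grip":[1,1,1,1,1]}' 20
python3 -m creep '{"translation":[[-0.51,-0.516,0],[-0.51,-0.516,0],[-0.51,-0.516,0],[-0.51,-0.516,0],[-0.209,-0.657,0.15]],"turn":[[0,0,0],[0,0,0],[0,0,0],[0,0,0],[0,0,0]],"grip":[1,1,1,1,1]}'
python3 -m creep '{"translation":[[-0.209,-0.657,0.15],[-0.209,-0.657,0.15],[-0.209,-0.657,0.15],[-0.209,-0.657,0.15],[-0.209,-0.657,0.15]],"turn":[[0,0,0],[0,0,0],[0,0,0],[0,0,0],[0,0,0]],"grip":[1,1,1,1,1]}'
python3 -m creep '{"translation":[[-0.209,-0.657,0.15],[-0.209,-0.657,0.15],[0,0,0],[0,0,0],[0,0,0]],"turn":[[0,0,0],[0,0,0],[0,0,0],[0,0,0],[0,0,0]],"grip":[1,1,1,1,1]}'
python3 go.py 474.5,-190.5,34,165.5
python3 -c "
from h import *
c=cam('wrist');P=pts(c);hsv=cv2.cvtColor(c['frame'],cv2.COLOR_RGB2HSV);m=((P[...,2]>.035)&(P[...,2]<.075)&(hsv[...,1]>60)).astype(np.uint8)
k,l,st,ce=cv2.connectedComponentsWithStats(m)
for i in range(1,k):
  if st[i,4]>60:
    q=P[l==i]; print(st[i,4],ce[i],np.nanmax(q[:,2]),cv2.minAreaRect(q[:,:2].astype(np.float32)*1000))
cv2.imwrite('pics/d.png',c['frame'][...,::-1])
"
```

```text
time_s: 0.92
tool_pos: [0.3348, 0.4493, 0.2504]
tool_rot: [180.0, 0.0, 165.5]
force: [0.1, -0.5, 1.3]
grip_width: 0.0869
grasp_force: 0.0
time_s: 1.55
tool_pos: [0.4557, 0.1931, 0.2389]
tool_rot: [179.9, 0.1, 165.4]
force: [0.4, 0.3, -0.3]
grip_width: 0.087
grasp_force: 0.0
time_s: 2.17
tool_pos: [0.4687, -0.0819, 0.1782]
tool_rot: [179.9, 0.1, 165.5]
force: [0.9, 0.8, -0.6]
grip_width: 0.0872
grasp_force: 0.0
time_s: 2.8
tool_pos: [0.4754, -0.1886, 0.1545]
tool_rot: [179.9, 0.0, 165.7]
force: [0.2, 0.5, -0.0]
grip_width: 0.0867
grasp_force: 0.0
now [ 475.4 -188.6  154.5] [1.7995e+02 2.0000e-02 1.6566e+02] t 2.8 F [ 0.2  0.5 -0. ] grip 86.7 0.0 q [-19.0, 2.0, 39.0, 106.0, -1.0, 72.0, 96.0]
474.5,-190.5,34,165.5 turn [0.0003 0.0001 0.0009] deg 0.2 rows 3 per row [0.0015, -0.0086, 0.502]
952 [253.68592437 172.85714286] 0.05911812659126786 ((472.4208068847656, -190.18069458007812), (29.072446823120117, 37.35197067260742), 75.9905776977539)
235 [321.96595745 240.18297872] 0.057995518330085254 ((570.358154296875, -133.75283813476562), (16.03479766845703, 33.014251708984375), 71.22026824951172)
432 [233.25694444 254.40509259] 0.05492233484020473 ((567.45068359375, -241.54283142089844), (24.9773006439209, 30.357627868652344), 52.44046401977539)
```

View pics/d.png

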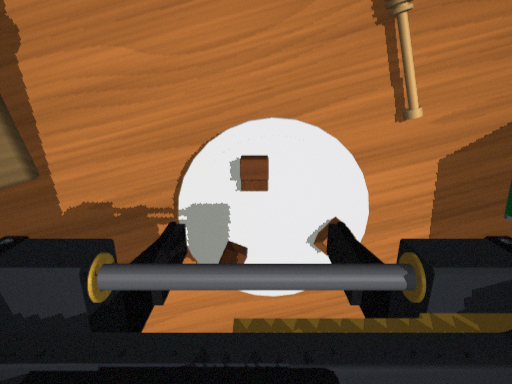

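The wrist view has the step at (254,173), which gives a centre of (472.4,−190.2) at 76°. That agrees with the fixed cameras. I'll bias the grip slightly toward the high end.

```bash
python3 -m creep '{"translation":[[0.075,0,0.5],[0,0,0.5],[0,0,0.45],[0,0,0.06],[0,0,0]],"turn":[[0,0,0],[0,0,0],[0,0,0],[0,0,0],[0,0,0]],"grip":[1,1,1,1,1]}'
python3 -m creep '{"translation":[[0,0,0],[0,0,0],[0,0,0],[0,0,0],[0,0,0]],"turn":[[0,0,0],[0,0,0],[0,0,0],[0,0,0],[0,0,0]],"grip":[0.2,0.2,0.2,0.2,0.2]}' 20
python3 go.py 561.5,150.6,240,169.3
```

```text
time_s: 3.48
tool_pos: [0.4698, -0.1885, 0.0343]
tool_rot: [180.0, 0.1, 165.6]
force: [0.0, -0.1, -0.1]
grip_width: 0.0868
grasp_force: 0.0
time_s: 4.1
tool_pos: [0.469, -0.1888, 0.0335]
tool_rot: [180.0, 0.0, 165.5]
force: [-0.3, 0.0, -0.4]
grip_width: 0.0446
grasp_force: 0.0
now [ 469.  -188.8   33.5] [1.7999e+02 1.0000e-02 1.6550e+02] t 4.1 F [-0.3  0.  -0.4] grip 44.6 0.0 q [-17.0, 10.0, 40.0, 115.0, -7.0, 58.0, 101.0]
561.5,150.6,240,169.3 turn [ 0.      0.     -0.0211] deg 3.8 rows 7 per row [-0.0497, 0.6263, -0.3688]
```

```bash
python3 -m creep '{"translation":[[0,0,0],[0,0,0],[0,0,0],[0,0,-0.1],[0,0,-0.5]],"turn":[[0,0,0],[0,0,0],[0,0,0],[0,0,0],[0,0,0]],"grip":[0.2,0.2,0.2,0.2,0.2]}' 20
python3 go.py 469,-188.8,240,169.3 561.5,150.6,240,169.3
```

```text
time_s: 4.72
tool_pos: [0.467, -0.1883, 0.0805]
tool_rot: [-179.9, -0.3, 165.5]
force: [0.3, 0.1, -0.5]
grip_width: 0.0177
grasp_force: 0.0
now [ 467.  -188.3   80.5] [-179.94   -0.28  165.49] t 4.725 F [ 0.3  0.1 -0.5] grip 17.7 0.0 q [-19.0, 6.0, 40.0, 112.0, -4.0, 64.0, 98.0]
469,-188.8,240,169.3 turn [-0.0003 -0.0016 -0.0212] deg 3.8 rows 3 per row [-0.0087, -0.0006, -0.6648]
561.5,150.6,240,169.3 turn [0. 0. 0.] deg 0.0 rows 6 per row [-0.0581, 0.7306, 0.0]
```

The grip missed: the fingers shut to 17.7 mm with no force. I'll look before doing anything else.

Run:
```python
from meas import *
cs=run(); ims=[]
for n,(u0,v0) in {'scene':(140,130),'side':(140,220)}.items():
    ims.append(cv2.resize(cs[n]['frame'][v0:v0+150,u0:u0+195,::-1],None,fx=2,fy=2,interpolation=2))
cv2.imwrite('pics/e.png',np.hstack(ims))
```

```text
scene table 0.531689465045929 -0.1800091564655304 r 0.11586567759513855
 rim 589 ((0.306640625, 199.17605590820312), (279.085693359375, 1282.8399658203125), 85.23152923583984) 0.1727145738254258
 piece n 132 px [200. 173.] top z 0.0584 hsv [ 11.  156.   58.5] all [array([ 476., -189.]), array([31.3, 35.1]), np.float64(76.4)] top [array([ 468. , -187.1]), array([31.2, 18.9]), np.float64(74.7)]
 piece n 149 px [168. 193.] top z 0.0553 hsv [ 11. 159.  76.] all [array([ 575.1, -243.8]), array([27.2, 40.4]), np.float64(53.3)] top [array([ 574.8, -244.2]), array([25.8, 40.4]), np.float64(54.1)]
 piece n 151 px [208. 202.] top z 0.0595 hsv [ 13. 160.  99.] all [array([ 573.3, -119.6]), array([25.6, 38.8]), np.float64(32.4)] top [array([ 570.5, -115.3]), array([25.6, 28.7]), np.float64(32.4)]
side table 0.5304474234580994 -0.1865978091955185 r 0.11654223501682281
 cap n 19 centre [0.58438075 0.27044468 0.19360493] [0.58720879 0.27267926 0.19306078] [0.03792331 0.01565231 0.00495885]
 rim 518 ((571.1015625, 198.8427734375), (169.63438415527344, 131.46974182128906), 79.68476104736328) 0.17202529450755386
 piece n 289 px [253. 271.] top z 0.0579 hsv [ 11.  97. 186.] all [array([ 569.4, -122.8]), array([24.6, 39.5]), np.float64(34.5)] top [array([ 567.7, -120.3]), array([23.8, 33.8]), np.float64(33.1)]
 piece n 135 px [196. 300.] top z 0.058 hsv [  9.  89. 162.] all [array([ 464.8, -191. ]), array([29. , 19.4]), np.float64(74.1)] top [array([ 464.8, -191. ]), array([29. , 19.4]), np.float64(74.1)]
 piece n 53 px [206. 305.] top z 0.0463 hsv [  8.  78. 156.] all [array([ 482. , -193.1]), array([28.8, 12.6]), np.float64(67.2)] top [array([ 482. , -193.1]), array([28.8, 12.6]), np.float64(67.2)]
 piece n 275 px [258. 326.] top z 0.0541 hsv [  8.  74. 161.] all [array([ 572.3, -247.8]), array([25.1, 40.7]), np.float64(51.8)] top [array([ 572.3, -247.8]), array([25.1, 40.7]), np.float64(51.8)]
```

View pics/e.png

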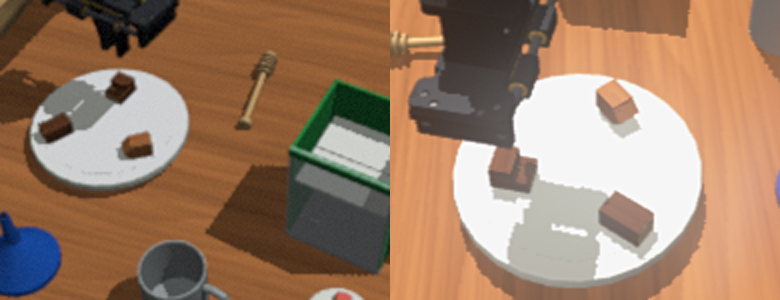

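The piece hasn't moved, so the fingers shut over or beside it. I'll measure where the fingertips really are relative to the TCP.

Run:
```python
from h import *
o=env.get_obs(); T=np.array(o['tool_pos'])
for n in('scene','side'):
    c=cam(n);P=pts(c);S=cv2.cvtColor(c['frame'],cv2.COLOR_RGB2HSV)
    print(n,'TCP px',proj(c,T))
    m=(np.linalg.norm(P[...,:2]-T[:2],axis=-1)<.09)&(P[...,2]>.064)&(P[...,2]<.2)&(S[...,2]<110)
    q=P[m]
    for z0 in np.arange(.064,.16,.008):
        s=q[(q[:,2]>=z0)&(q[:,2]<z0+.008)]
        if len(s)>3: print(round(z0,3),len(s),s[:,:2].min(0).round(3),s[:,:2].max(0).round(3))
```

```text
scene TCP px [[197.96779804 163.24902311]]
0.12 17 [ 0.462 -0.208] [ 0.486 -0.171]
0.128 34 [ 0.462 -0.209] [ 0.49  -0.169]
0.136 27 [ 0.466 -0.206] [ 0.488 -0.17 ]
0.144 32 [ 0.466 -0.209] [ 0.488 -0.169]
0.152 21 [ 0.469 -0.211] [ 0.489 -0.169]
side TCP px [[199.49310419 288.62482354]]
```

Run:
```python
from h import *
c=cam('scene'); o=env.get_obs(); print(o['tool_pos'],o['time_s'],o['grip_width'],o['qpos'])
P=pts(c);T=np.array(o['tool_pos']);d=np.linalg.norm(P[...,:2]-T[:2],axis=-1)
for r in range(140,176,3): print(r,[ (round(float(P[r,u,2])*1000), int(c['frame'][r,u].sum())) for u in range(186,212,3)])
w=cam('wrist'); print('wrist cam at',-w['R'].T@w['t'])
```

```text
[ 0.46905586 -0.18868266  0.08160803] 4.975 0.017276385347320185 [-18.84604874   5.83476101  40.09474446 112.09524156  -4.23163149
  63.47685042  98.500705  ]
140 [(169, 67), (207, 41), (212, 63), (214, 117), (210, 127), (203, 59), (228, 55), (231, 131), (232, 151)]
143 [(1, 283), (195, 42), (199, 35), (205, 50), (205, 121), (207, 123), (209, 178), (0, 71), (229, 35)]
146 [(5, 290), (151, 26), (148, 15), (141, 33), (166, 23), (160, 23), (203, 123), (207, 86), (217, 14)]
149 [(-3, 270), (138, 111), (139, 19), (132, 48), (155, 8), (150, 9), (-2, 287), (2, 249), (207, 2)]
152 [(1, 277), (0, 225), (132, 25), (121, 82), (146, 16), (134, 0), (128, 202), (5, 277), (197, 37)]
155 [(2, 292), (0, 277), (4, 205), (0, 288), (132, 21), (127, 18), (3, 262), (4, 274), (2, 279)]
158 [(0, 295), (-1, 295), (2, 289), (1, 287), (1, 218), (3, 258), (0, 283), (-2, 276), (-1, 284)]
161 [(2, 291), (-1, 293), (1, 290), (0, 295), (1, 292), (-1, 278), (2, 279), (2, 295), (0, 288)]
164 [(4, 278), (2, 290), (2, 336), (0, 412), (29, 425), (28, 436), (0, 376), (2, 318), (3, 291)]
167 [(29, 626), (33, 629), (32, 626), (30, 622), (58, 265), (56, 241), (59, 495), (32, 632), (34, 632)]
170 [(30, 624), (32, 624), (30, 624), (30, 370), (57, 179), (58, 176), (54, 174), (51, 436), (31, 624)]
173 [(32, 526), (33, 629), (31, 630), (42, 211), (45, 60), (53, 88), (54, 115), (40, 258), (31, 629)]
wrist cam at [ 0.3900082  -0.16791176  0.2808242 ]
```

Run:
```python
from h import *
T=env.get_obs()['tool_pos']; ims=[]
for n in('scene','side'):
    c=cam(n); u,v=proj(c,T)[0].astype(int); f=c['frame'][...,::-1].copy(); f[v,u]=(0,255,0)
    ims.append(cv2.resize(f[v-60:v+40,u-50:u+50],None,fx=4,fy=4,interpolation=cv2.INTER_NEAREST))
cv2.imwrite('pics/f.png',cv2.convertScaleAbs(np.hstack(ims),alpha=1.7))
```

```text
(no output)
```

View pics/f.png

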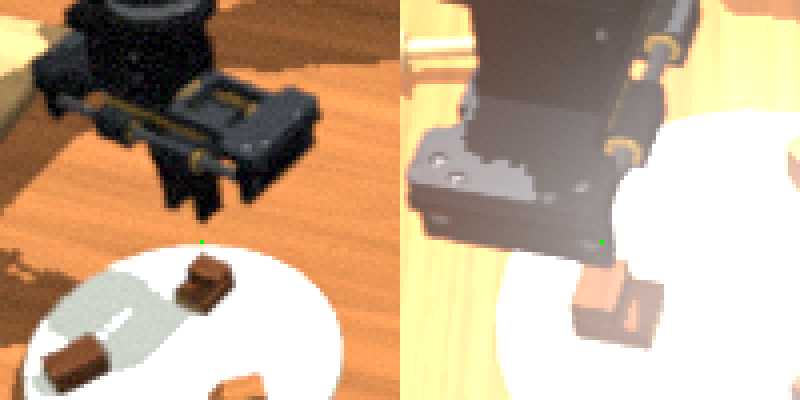

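The green mark is the reported TCP. The real fingertips are about 25 px above it in the scene crop, at (205,215) against (202,241), so they sit well above the TCP. I'll open the gripper and measure this offset properly.

```bash
cat > tips.py <<'E'
from h import *
o=env.get_obs(); T=np.array(o['tool_pos']); zs=[];
for k in range(3):
    c=cam('scene');P=pts(c);V=c['frame'].max(-1)
    m=(np.linalg.norm(P[...,:2]-T[:2],axis=-1)<.075)&(P[...,2]>T[2]-.01)&(P[...,2]<T[2]+.12)&(P[...,2]>.06)&(V<95)
    zs.append(np.sort(P[m][:,2])[:12]); 
q=P[m]; y=q[q[:,2]<T[2]+.06]
print('TCP',T.round(4),'grip',o['grip_width'],'low z',[z.round(3)[[0,2,5,11]] for z in zs],'xy of low',y.min(0).round(3),y.max(0).round(3))
E
python3 -m creep '{"translation":[[0,0,0],[0,0,0],[0,0,0],[0,0,0],[0,0,0]],"turn":[[0,0,0],[0,0,0],[0,0,0],[0,0,0],[0,0,0]],"grip":[0.6,0.6,0.6,0.6,0.6]}' | tail -2
python3 tips.py
python3 -m creep '{"translation":[[0,0,-0.5],[0,0,0],[0,0,0],[0,0,0],[0,0,0]],"turn":[[0,0,0],[0,0,0],[0,0,0],[0,0,0],[0,0,0]],"grip":[0,0,0,0,0]}' | tail -2
python3 -m creep '{"translation":[[0,0,0],[0,0,0],[0,0,0],[0,0,0]],"turn":[[0,0,0],[0,0,0],[0,0,0],[0,0,0]],"grip":[0,0,0,0]}' | tail -2
python3 tips.py
```

```text
grip_width: 0.051
grasp_force: 0.0
TCP [ 0.469  -0.1888  0.0815] grip 0.051038746256663346 low z [array([0.119, 0.119, 0.121, 0.123]), array([0.118, 0.119, 0.121, 0.123]), array([0.118, 0.119, 0.121, 0.123])] xy of low [ 0.455 -0.225  0.118] [ 0.49  -0.152  0.141]
grip_width: 0.0105
grasp_force: 0.0
grip_width: 0.0001
grasp_force: 0.0
TCP [ 0.469  -0.1889  0.1215] grip 9.75390517309946e-05 low z [array([0.158, 0.16 , 0.162, 0.164]), array([0.159, 0.16 , 0.161, 0.164]), array([0.16 , 0.161, 0.162, 0.164])] xy of low [ 0.461 -0.2    0.16 ] [ 0.482 -0.178  0.18 ]
```

The tips sit about 36 mm above the reported TCP at any opening, so the true tip height is TCP z + 36. The xy position agrees. I'll descend to TCP z ≈ 1, with the tips at about 37, and watch the force.

```bash
python3 -m creep '{"translation":[[0,0,0],[0,0,0],[0,0,0],[0,0,0.3],[0,0,0.3]],"turn":[[0,0,0],[0,0,0],[0,0,0],[0,0,0],[0,0,0]],"grip":[0.65,0.65,0.65,0.65,0.65]}' 20|tail -2
python3 -m creep '{"translation":[[0,0,0.3],[0,0,0.3],[0,0,0.15],[0,0,0.15],[0,0,0]],"turn":[[0,0,0],[0,0,0],[0,0,0],[0,0,0],[0,0,0]],"grip":[0.65,0.65,0.65,0.65,0.65]}'
python3 -m creep '{"translation":[[0,0,0],[0,0,0],[0,0,0],[0,0,0],[0,0,0]],"turn":[[0,0,0],[0,0,0],[0,0,0],[0,0,0],[0,0,0]],"grip":[0.2,0.2,0.2,0.2,0.2]}' 20
python3 go.py
```

```text
grip_width: 0.0421
grasp_force: 0.0
time_s: 8.43
tool_pos: [0.4686, -0.1888, 0.001]
tool_rot: [-180.0, -0.1, 165.5]
force: [1.1, 0.2, 0.6]
grip_width: 0.057
grasp_force: 0.0
time_s: 9.05
tool_pos: [0.4693, -0.1889, 0.0018]
tool_rot: [180.0, 0.0, 165.5]
force: [-0.6, 0.3, 2.8]
grip_width: 0.0296
grasp_force: 20.0
now [ 469.3 -188.9    1.8] [1.7999e+02 3.0000e-02 1.6550e+02] t 9.05 F [-0.6  0.3  2.8] grip 29.6 20.0 q [-17.0, 13.0, 39.0, 116.0, -10.0, 54.0, 103.0]
```

Gripped: 29.6 mm at 20 N. I'll carry it at TCP z 190 (tips at 226) and release at TCP z about 150.

```bash
python3 go.py 469,-189,190,169.3 561.5,150.6,190,169.3 561.5,150.6,150,169.3; python3 go.py 561.5,150.6,190,169.3 | tail -1
python3 -m creep '{"translation":[[0,0,-0.25],[0,0,-0.55],[0,0,-0.55],[0,0,-0.55],[0,0,-0.45]],"turn":[[0,0,0],[0,0,0],[0,0,0],[0,0,0],[0,0,-0.0211]],"grip":[0.2,0.2,0.2,0.2,0.2]}'
python3 go.py 561.5,150.6,190,169.3 561.5,150.6,150,169.3
```

```text
now [ 469.3 -188.9    1.8] [1.7999e+02 3.0000e-02 1.6550e+02] t 9.05 F [-0.6  0.3  2.8] grip 29.6 20.0 q [-17.0, 13.0, 39.0, 116.0, -10.0, 54.0, 103.0]
469,-189,190,169.3 turn [ 0.0001  0.0002 -0.0211] deg 3.8 rows 4 per row [0.0008, -0.0006, -0.5882]
561.5,150.6,190,169.3 turn [0. 0. 0.] deg 0.0 rows 6 per row [-0.058, 0.731, 0.0]
561.5,150.6,150,169.3 turn [0. 0. 0.] deg 0.0 rows 1 per row [0.0, -0.0, 0.5]
561.5,150.6,190,169.3 turn [ 0.0001  0.0002 -0.0211] deg 3.8 rows 7 per row [-0.0493, 0.6262, -0.3361]
time_s: 9.68
tool_pos: [0.4692, -0.189, 0.1912]
tool_rot: [180.0, 0.1, 169.4]
force: [0.9, 0.9, -0.5]
grip_width: 0.0298
grasp_force: 20.0
now [ 469.2 -189.   191.2] [1.7997e+02 8.0000e-02 1.6939e+02] t 9.675 F [ 0.9  0.9 -0.5] grip 29.8 20.0 q [-21.0, -1.0, 40.0, 104.0, 0.0, 76.0, 98.0]
561.5,150.6,190,169.3 turn [0.0001 0.0004 0.0005] deg 0.1 rows 6 per row [-0.0577, 0.7308, 0.0025]
561.5,150.6,150,169.3 turn [0. 0. 0.] deg 0.0 rows 1 per row [0.0, -0.0, 0.5]
```

```bash
python3 -m creep '{"translation":[[-0.058,0.731,0],[-0.058,0.731,0],[-0.058,0.731,0],[-0.058,0.731,0],[-0.058,0.731,0]],"turn":[[0,0,0],[0,0,0],[0,0,0],[0,0,0],[0,0,0]],"grip":[0.2,0.2,0.2,0.2,0.2]}'|tail -2
python3 -m creep '{"translation":[[-0.058,0.731,0],[0,0,0.3],[0,0,0.2],[0,0,0],[0,0,0]],"turn":[[0,0,0],[0,0,0],[0,0,0],[0,0,0],[0,0,0]],"grip":[0.2,0.2,0.2,0.2,0.2]}'
python3 -m creep '{"translation":[[0,0,0],[0,0,0],[0,0,0],[0,0,0]],"turn":[[0,0,0],[0,0,0],[0,0,0],[0,0,0]],"grip":[0.6,0.6,0.6,0.6]}'
python3 - <<'E'
from h import *
c=cam('scene'); cv2.imwrite('pics/g.png',cv2.resize(c['frame'][120:320,130:400,::-1],None,fx=2.9,fy=2.9,interpolation=2))
E
python3 go.py 561.5,150.6,190,141 573,-246,150,141 573,-246,50,141
```

```text
grip_width: 0.0299
grasp_force: 20.0
time_s: 10.92
tool_pos: [0.562, 0.1498, 0.1502]
tool_rot: [180.0, 0.1, 169.2]
force: [-0.4, 0.3, 0.3]
grip_width: 0.0297
grasp_force: 20.0
time_s: 11.42
tool_pos: [0.5615, 0.1508, 0.1496]
tool_rot: [180.0, 0.0, 169.3]
force: [0.1, 0.1, 0.1]
grip_width: 0.0516
grasp_force: 0.0
now [561.5 150.8 149.5] [1.7999e+02 1.0000e-02 1.6930e+02] t 11.475 F [-0.3  0.6  0.1] grip 51.7 0.0 q [-38.0, 12.0, 24.0, 97.0, -5.0, 73.0, 66.0]
561.5,150.6,190,141 turn [0.     0.     0.1572] deg 28.3 rows 1 per row [-0.0016, -0.0025, -0.5058]
573,-246,150,141 turn [0. 0. 0.] deg 0.0 rows 7 per row [-0.4617, -0.5375, 0.0714]
573,-246,50,141 turn [0. 0. 0.] deg 0.0 rows 2 per row [-0.0, -0.0, 0.625]
```

View pics/g.png

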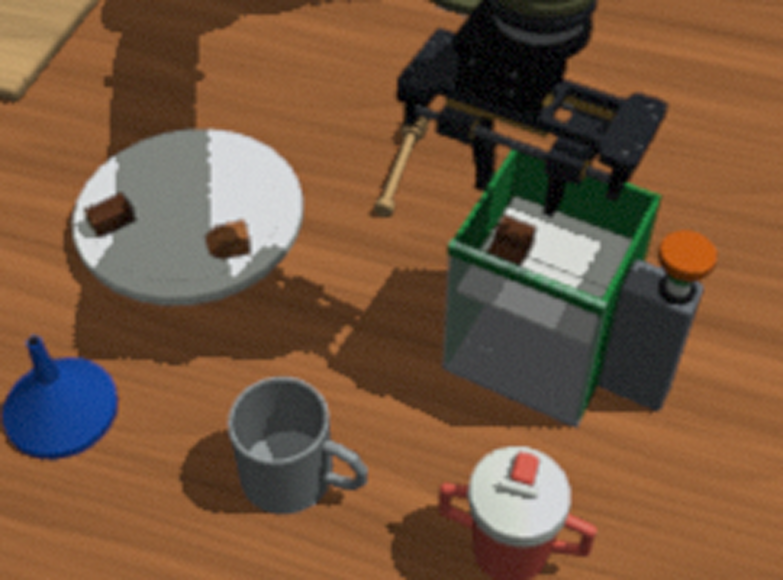

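The step lies in the hopper at (512,240) in the crop, at its −y end, and the rest of the scene is undisturbed. The block is next.

```bash
python3 -m creep '{"translation":[[0,0,-0.5],[-0.462,-0.538,0.07],[-0.462,-0.538,0.07],[-0.462,-0.538,0.07],[-0.462,-0.538,0.07]],"turn":[[0,0,0.0524],[0,0,0.0524],[0,0,0.0524],[0,0,0],[0,0,0]],"grip":[0.6,0.6,0.6,0.6,0.6]}'|tail -2
python3 go.py 573,-246,110,141
```

```text
grip_width: 0.0525
grasp_force: 0.0
now [595.6 -73.1 167. ] [1.7998e+02 2.0000e-02 1.4103e+02] t 12.1 F [1.2 0.8 0.2] grip 52.5 0.0 q [-25.0, 14.0, 35.0, 93.0, -8.0, 75.0, 62.0]
573,-246,110,141 turn [0.0001 0.0001 0.0002] deg 0.0 rows 4 per row [-0.2851, -0.4645, 0.178]
```

```bash
python3 -m creep '{"translation":[[-0.285,-0.4645,0.178],[-0.285,-0.4645,0.178],[-0.285,-0.4645,0.178],[-0.285,-0.4645,0.178],[0,0,0]],"turn":[[0,0,0],[0,0,0],[0,0,0],[0,0,0],[0,0,0]],"grip":[0.6,0.6,0.6,0.6,0.6]}'|tail -2
python3 go.py 573.3,-246,0,141
python3 -c "
from h import *
c=cam('wrist');P=pts(c);hsv=cv2.cvtColor(c['frame'],cv2.COLOR_RGB2HSV);m=((P[...,2]>.035)&(P[...,2]<.075)&(hsv[...,1]>60)).astype(np.uint8)
k,l,st,ce=cv2.connectedComponentsWithStats(m)
for i in range(1,k):
  if st[i,4]>60:
    q=P[l==i]; print(st[i,4],ce[i],np.nanmax(q[:,2]),cv2.minAreaRect(q[:,:2].astype(np.float32)*1000))
"
```

```text
grip_width: 0.0523
grasp_force: 0.0
now [ 570.1 -249.4  109. ] [-1.7980e+02 -5.0000e-02  1.4058e+02] t 12.725 F [-0.1 -0.3 -0.7] grip 52.3 0.0 q [-10.0, 21.0, 39.0, 94.0, -13.0, 70.0, 82.0]
573.3,-246,0,141 turn [-0.0011 -0.0003 -0.0023] deg 0.5 rows 2 per row [-0.0024, 0.0291, 0.6814]
1792 [373.33258929  96.859375  ] 0.05964625620940528 ((570.725830078125, -120.47364044189453), (24.64824104309082, 40.709861755371094), 33.95528793334961)
1275 [261.09098039 188.07372549] 0.054776953975231156 ((572.81787109375, -245.47019958496094), (25.357440948486328, 42.641326904296875), 52.75177001953125)
```

```bash
python3 -m creep '{"translation":[[0,0.03,0.4],[0,0.01,0.4],[0,0,0.35],[0,0,0.2],[0,0,0]],"turn":[[0,0,0],[0,0,0],[0,0,0],[0,0,0],[0,0,0]],"grip":[0.6,0.6,0.6,0.6,0.6]}'
python3 -m creep '{"translation":[[0,0,0],[0,0,0],[0,0,0],[0,0,0],[0,0,0]],"turn":[[0,0,0],[0,0,0],[0,0,0],[0,0,0],[0,0,0]],"grip":[0.15,0.15,0.15,0.15,0.15]}' 20
python3 go.py
```

```text
time_s: 13.4
tool_pos: [0.5747, -0.2405, 0.0013]
tool_rot: [-180.0, -0.1, 141.1]
force: [0.2, 0.0, 1.2]
grip_width: 0.052
grasp_force: 0.0
time_s: 14.02
tool_pos: [0.5753, -0.2422, 0.0027]
tool_rot: [180.0, 0.0, 141.0]
force: [-0.3, 0.4, 4.1]
grip_width: 0.0255
grasp_force: 20.0
now [ 575.3 -242.2    2.7] [1.7998e+02 4.0000e-02 1.4099e+02] t 14.025 F [-0.3  0.4  4.1] grip 25.5 20.0 q [-8.0, 27.0, 36.0, 99.0, -18.0, 59.0, 85.0]
```

Block gripped at 25.5 mm. I'll lift it and drop it at the hopper's +y position, (573.5,213), which is clear of the step.

```bash
python3 -m creep '{"translation":[[0,0,-0.25],[0,0,-0.55],[0,0,-0.55],[0,0,-0.55],[0,0,-0.45]],"turn":[[0,0,0],[0,0,0],[0,0,-0.0524],[0,0,-0.0524],[0,0,-0.0524]],"grip":[0.15,0.15,0.15,0.15,0.15]}'|tail -2
python3 go.py 573.5,213,190,169.3
```

```text
grip_width: 0.026
grasp_force: 20.0
now [ 575.2 -242.2  193.4] [-1.7999e+02  1.5000e-01  1.6959e+02] t 14.65 F [ 0.2  0.6 -0.3] grip 26.0 20.0 q [-8.0, 17.0, 35.0, 88.0, -10.0, 78.0, 107.0]
573.5,213,190,169.3 turn [-0.      0.0008  0.0016] deg 0.3 rows 8 per row [0.1347, 0.6984, 0.0053]
```

```bash
python3 -m creep '{"translation":[[0.135,0.698,0],[0.135,0.698,0],[0.135,0.698,0],[0.135,0.698,0],[0.135,0.698,0]],"turn":[[0,0,0],[0,0,0],[0,0,0],[0,0,0],[0,0,0]],"grip":[0.15,0.15,0.15,0.15,0.15]}'|tail -2
python3 -m creep '{"translation":[[0.135,0.698,0],[0.135,0.698,0],[0.135,0.698,0.1],[0,0,0.3],[0,0,0.12]],"turn":[[0,0,0],[0,0,0],[0,0,0],[0,0,0],[0,0,0]],"grip":[0.15,0.15,0.15,0.15,0.15]}'
python3 -m creep '{"translation":[[0,0,0],[0,0,0],[0,0,0],[0,0,0],[0,0,-0.4]],"turn":[[0,0,0],[0,0,0],[0,0,0],[0,0,0],[0,0,0]],"grip":[0.15,0.55,0.55,0.55,0.55]}'
python3 go.py 570,-120,180,123 570,-120,110,123
python3 -c "
from h import *
c=cam('scene'); cv2.imwrite('pics/i.png',cv2.resize(c['frame'][170:280,270:390,::-1],None,fx=4,fy=4,interpolation=2))"
```

```text
grip_width: 0.0258
grasp_force: 20.0
time_s: 15.9
tool_pos: [0.5723, 0.213, 0.1479]
tool_rot: [-179.9, -0.1, 169.3]
force: [0.8, -0.9, -0.2]
grip_width: 0.0257
grasp_force: 20.0
time_s: 16.52
tool_pos: [0.5712, 0.2124, 0.1785]
tool_rot: [-179.8, -0.2, 169.3]
force: [-0.1, 1.1, 0.7]
grip_width: 0.0472
grasp_force: 0.0
now [571.2 212.4 178.5] [-179.83   -0.24  169.29] t 16.525 F [-0.1  1.1  0.7] grip 47.2 0.0 q [-39.0, 14.0, 19.0, 90.0, -5.0, 77.0, 60.0]
570,-120,180,123 turn [-0.0015 -0.0009  0.2572] deg 46.3 rows 6 per row [-0.5795, -0.3793, -0.0031]
570,-120,110,123 turn [0. 0. 0.] deg 0.0 rows 2 per row [0.0, -0.0, 0.4375]
```

View pics/i.png

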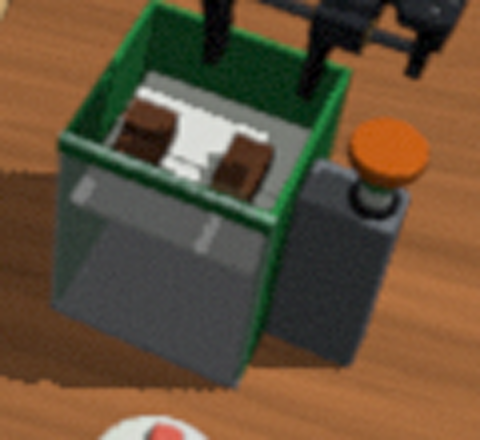

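Both pieces are in the hopper, step at (148,130) and block at (245,165), with a gap between them for the mitre.

```bash
python3 -m creep '{"translation":[[0,0,-0.2],[0,0,0],[0,0,0],[0,0,0],[0,0,0]],"turn":[[0,0,0.0514],[0,0,0.0514],[0,0,0.0514],[0,0,0.0514],[0,0,0.0514]],"grip":[0.55,0.55,0.55,0.55,0.55]}'|tail -2
python3 -m creep '{"translation":[[-0.58,-0.38,0],[-0.58,-0.38,0],[-0.58,-0.38,0],[-0.58,-0.38,0],[-0.58,-0.38,0.4]],"turn":[[0,0,0],[0,0,0],[0,0,0],[0,0,0],[0,0,0]],"grip":[0.55,0.55,0.55,0.55,0.55]}'|tail -2
python3 -m creep '{"translation":[[-0.58,-0.38,0.45],[0,0,0.2],[0,0,0],[0,0,0]],"turn":[[0,0,0],[0,0,0],[0,0,0],[0,0,0]],"grip":[0.55,0.55,0.55,0.55]}'|tail -2
python3 -c "
from h import *
c=cam('wrist');P=pts(c);hsv=cv2.cvtColor(c['frame'],cv2.COLOR_RGB2HSV);m=((P[...,2]>.035)&(P[...,2]<.075)&(hsv[...,1]>60)).astype(np.uint8)
k,l,st,ce=cv2.connectedComponentsWithStats(m)
for i in range(1,k):
  if st[i,4]>60:
    q=P[l==i]; print(st[i,4],ce[i],np.nanmax(q[:,2]),cv2.minAreaRect(q[:,:2].astype(np.float32)*1000))
"
python3 go.py 570,-119.5,0,123
```

```text
grip_width: 0.0479
grasp_force: 0.0
grip_width: 0.048
grasp_force: 0.0
grip_width: 0.0477
grasp_force: 0.0
1057 [249.57521287 189.37275307] 0.058581458679898855 ((570.4743041992188, -120.08361053466797), (23.77046775817871, 40.5686149597168), 34.023380279541016)
now [ 573.1 -113.6  116.4] [1.7988e+02 4.0000e-02 1.2320e+02] t 18.375 F [-0.1  0.3 -0.6] grip 48.0 0.0 q [-22.0, 14.0, 35.0, 99.0, -9.0, 69.0, 49.0]
570,-119.5,0,123 turn [0.0007 0.0002 0.0011] deg 0.2 rows 2 per row [-0.0204, -0.0365, 0.7275]
```

```bash
python3 -m creep '{"translation":[[-0.04,-0.073,0.45],[0,0,0.4],[0,0,0.4],[0,0,0.19],[0,0,0]],"turn":[[0,0,-0.004],[0,0,0],[0,0,0],[0,0,0],[0,0,0]],"grip":[0.55,0.55,0.55,0.55,0.55]}'
python3 -m creep '{"translation":[[0,0,0],[0,0,0],[0,0,0],[0,0,0],[0,0,0]],"turn":[[0,0,0],[0,0,0],[0,0,0],[0,0,0],[0,0,0]],"grip":[0.15,0.15,0.15,0.15,0.15]}' 20
python3 go.py
```

```text
time_s: 19.0
tool_pos: [0.5687, -0.1204, -0.0001]
tool_rot: [-180.0, -0.0, 123.8]
force: [0.8, -0.0, 1.0]
grip_width: 0.0479
grasp_force: 0.0
time_s: 19.62
tool_pos: [0.5693, -0.1212, 0.0008]
tool_rot: [179.9, 0.0, 123.8]
force: [-0.6, -0.5, 5.9]
grip_width: 0.0233
grasp_force: 20.0
now [ 569.3 -121.2    0.8] [1.7994e+02 3.0000e-02 1.2376e+02] t 19.625 F [-0.6 -0.5  5.9] grip 23.3 20.0 q [-19.0, 22.0, 34.0, 106.0, -14.0, 57.0, 54.0]
```

```bash
python3 -m creep '{"translation":[[0,0,-0.25],[0,0,-0.55],[0,0,-0.55],[0,0,-0.55],[0,0,-0.45]],"turn":[[0,0,0],[0,0,-0.055],[0,0,-0.055],[0,0,-0.055],[0,0,-0.055]],"grip":[0.15,0.15,0.15,0.15,0.15]}'|tail -2
python3 -m creep '{"translation":[[0,0,0],[0,0,0]],"turn":[[0,0,-0.033],[0,0,0]],"grip":[0.15,0.15]}'|tail -2
python3 go.py 567,181,188,169.3
```

```text
grip_width: 0.0236
grasp_force: 20.0
grip_width: 0.0241
grasp_force: 20.0
now [ 568.8 -121.5  189.3] [1.7998e+02 8.0000e-02 1.6921e+02] t 20.5 F [-0.6 -0.4  0.3] grip 24.1 20.0 q [-17.0, 10.0, 30.0, 94.0, -5.0, 77.0, 93.0]
567,181,188,169.3 turn [ 0.0001  0.0004 -0.0005] deg 0.1 rows 6 per row [0.1207, 0.6185, 0.0027]
```

```bash
python3 -m creep '{"translation":[[0.12,0.618,0],[0.12,0.618,0],[0.12,0.618,0],[0.12,0.618,0],[0.12,0.618,0]],"turn":[[0,0,0],[0,0,0],[0,0,0],[0,0,0],[0,0,0]],"grip":[0.15,0.15,0.15,0.15,0.15]}'|tail -2
python3 -m creep '{"translation":[[0.12,0.618,0.1],[0,0,0.3],[0,0,0.1],[0,0,0],[0,0,0]],"turn":[[0,0,0],[0,0,0],[0,0,0],[0,0,0],[0,0,0]],"grip":[0.15,0.15,0.15,0.15,0.15]}'
python3 -m creep '{"translation":[[0,0,0],[0,0,0],[0,0,0],[0,0,-0.5],[0,0,-0.5]],"turn":[[0,0,0],[0,0,0],[0,0,0],[0,0,0],[0,0,0]],"grip":[0.5,0.5,0.5,0.5,0.5]}'
python3 - <<'E'
from h import *
for n in('scene','side'):
    c=cam(n);P=pts(c);f=c['frame'];hsv=cv2.cvtColor(f,cv2.COLOR_RGB2HSV)
    if n=='scene': cv2.imwrite('pics/j.png',cv2.resize(f[170:280,270:390,::-1],None,fx=4,fy=4,interpolation=2))
    o=((hsv[...,0]<14)&(hsv[...,1]>150)&(hsv[...,2]>100)).astype(np.uint8); k,l,st,ce=cv2.connectedComponentsWithStats(o)
    for i in range(1,k):
        if st[i,4]>60:
            q=P[l==i]; q=q[(q[:,2]>.188)&(q[:,2]<.203)]
            if len(q)>25 : print(n,ce[i],len(q),cv2.minEnclosingCircle((q[:,:2]*1000).astype(np.float32)),q.mean(0),np.median(q[:,2]))
E
python3 go.py 588,288,200,169.3
```

```text
grip_width: 0.0234
grasp_force: 20.0
time_s: 21.75
tool_pos: [0.568, 0.18, 0.149]
tool_rot: [180.0, 0.1, 169.2]
force: [0.8, 0.3, 1.3]
grip_width: 0.0236
grasp_force: 20.0
time_s: 22.38
tool_pos: [0.5669, 0.1808, 0.2287]
tool_rot: [-180.0, -0.0, 169.3]
force: [1.0, -0.3, 0.6]
grip_width: 0.0433
grasp_force: 0.0
scene [292.98107133 246.82244004] 240 ((589.2308959960938, 289.2564697265625), 22.32815170288086) [0.59033233 0.29011885 0.19571596] 0.1958299177501442
side [253.72769953  97.33333333] 141 ((587.7262573242188, 285.9972839355469), 22.848255157470703) [0.58888312 0.28154904 0.19379581] 0.19435578572879927
now [570.  181.7 233.4] [179.71   0.42 169.29] t 22.475 F [0.1 0.3 1.5] grip 43.6 0.0 q [-36.0, 11.0, 18.0, 88.0, -3.0, 81.0, 62.0]
588,288,200,169.3 turn [ 0.0016  0.0023 -0.0001] deg 0.5 rows 2 per row [0.0125, 0.6737, 0.2089]
```

View pics/j.png

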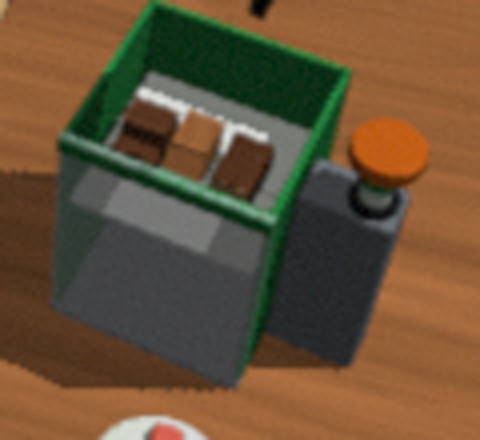

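All three pieces lie side by side in the hopper, around (148,130), (193,148) and (245,165), and the plunger is up. Both views put the cap centre at about (588.5,287.6). I'll shut the fingers and approach from above.

```bash
python3 -m creep '{"translation":[[0,0,0],[0.012,0.45,0],[0.012,0.45,0],[0.012,0.45,0],[0,0,0]],"turn":[[0,0,0],[0,0,0],[0,0,0],[0,0,0],[0,0,0]],"grip":[0,0,0,0,0]}' 20|tail -2
python3 -m creep '{"translation":[[0,0,0],[0,0,0],[0,0,0]],"turn":[[0,0,0],[0,0,0],[0,0,0]],"grip":[0,0,0]}' 20|tail -2
python3 tips.py
python3 go.py 588.5,287.6,175,169.3
```

```text
grip_width: 0.0034
grasp_force: 0.0
grip_width: -0.0
grasp_force: 0.0
TCP [0.5847 0.2864 0.2282] grip -3.6992126066169725e-05 low z [array([0.264, 0.266, 0.266, 0.269]), array([0.265, 0.266, 0.267, 0.27 ]), array([0.264, 0.266, 0.267, 0.269])] xy of low [0.582 0.276 0.264] [0.599 0.297 0.288]
now [584.6 287.2 228.3] [1.7998e+02 2.0000e-02 1.6926e+02] t 23.625 F [ 0.2  0.3 -0.4] grip 0.4 0.0 q [-41.0, 18.0, 16.0, 80.0, -5.0, 83.0, 54.0]
588.5,287.6,175,169.3 turn [ 0.0001  0.0001 -0.0002] deg 0.1 rows 1 per row [-0.0471, 0.0146, 0.6667]
```

```bash
python3 -m creep '{"translation":[[-0.045,0.012,0.35],[0,0,0.31],[0,0,0.1],[0,0,0],[0,0,0]],"turn":[[0,0,0],[0,0,0],[0,0,0],[0,0,0],[0,0,0]],"grip":[0,0,0,0,0]}' | grep -E 'pos|force:'
for i in 1 ; do python3 -m creep '{"translation":[[0,0,0.025],[0,0,0],[0,0,0]],"turn":[[0,0,0],[0,0,0],[0,0,0]],"grip":[0,0,0]}' | grep -E 'pos|force:'; python3 -m creep '{"translation":[[0,0,0.025],[0,0,0],[0,0,0]],"turn":[[0,0,0],[0,0,0],[0,0,0]],"grip":[0,0,0]}' | grep -E 'pos|force:'; python3 -m creep '{"translation":[[0,0,0.025],[0,0,0],[0,0,0]],"turn":[[0,0,0],[0,0,0],[0,0,0]],"grip":[0,0,0]}' | grep -E 'pos|force:'; python3 -m creep '{"translation":[[0,0,0.025],[0,0,0],[0,0,0]],"turn":[[0,0,0],[0,0,0],[0,0,0]],"grip":[0,0,0]}' | grep -E 'pos|force:'; done
```

```text
tool_pos: [0.5889, 0.2882, 0.1687]
force: [0.0, 0.5, 0.5]
grasp_force: 0.0
tool_pos: [0.5883, 0.2879, 0.1655]
force: [0.0, -0.4, 0.8]
grasp_force: 0.0
tool_pos: [0.5881, 0.2879, 0.1632]
force: [0.5, 0.5, -0.1]
grasp_force: 0.0
tool_pos: [0.5881, 0.2879, 0.1612]
force: [0.4, 0.3, 0.4]
grasp_force: 0.0
tool_pos: [0.5881, 0.2879, 0.1593]
force: [0.5, 0.7, -0.1]
grasp_force: 0.1
```

```bash
python3 -m creep '{"translation":[[0,0,0.0125],[0,0,0],[0,0,0]],"turn":[[0,0,0],[0,0,0],[0,0,0]],"grip":[0,0,0]}' | grep -E 'pos|force:'
python3 -m creep '{"translation":[[0,0,0.0125],[0,0,0],[0,0,0]],"turn":[[0,0,0],[0,0,0],[0,0,0]],"grip":[0,0,0]}' | grep -E 'pos|force:'
python3 -m creep '{"translation":[[0,0,0.0125],[0,0,0],[0,0,0]],"turn":[[0,0,0],[0,0,0],[0,0,0]],"grip":[0,0,0]}' | grep -E 'pos|force:'
python3 -m creep '{"translation":[[0,0,0.0125],[0,0,0],[0,0,0]],"turn":[[0,0,0],[0,0,0],[0,0,0]],"grip":[0,0,0]}' | grep -E 'pos|force:'
python3 -m creep '{"translation":[[0,0,0.0125],[0,0,0],[0,0,0]],"turn":[[0,0,0],[0,0,0],[0,0,0]],"grip":[0,0,0]}' | grep -E 'pos|force:'
```

```text
tool_pos: [0.5882, 0.2879, 0.1587]
force: [-1.9, -1.2, 2.8]
grasp_force: 1.7
tool_pos: [0.5882, 0.2879, 0.1573]
force: [-2.2, -1.0, 3.2]
grasp_force: 1.8
tool_pos: [0.5882, 0.2879, 0.1562]
force: [-0.6, -0.8, 2.2]
grasp_force: 1.8
tool_pos: [0.5882, 0.2879, 0.1552]
force: [-0.8, -0.2, 3.5]
grasp_force: 1.9
tool_pos: [0.5882, 0.2879, 0.1543]
force: [-1.5, -0.5, 3.9]
grasp_force: 2.0
```

Contact is at TCP z ≈ 0.159. I'll press to about 14–15 mm and check the cap height and stem by camera.

```bash
python3 -m creep '{"translation":[[0,0,0.06],[0,0,0.07],[0,0,0],[0,0,0],[0,0,0]],"turn":[[0,0,0],[0,0,0],[0,0,0],[0,0,0],[0,0,0]],"grip":[0,0,0,0,0]}'
cat > see.py <<'E'
import sys
from h import *
for n in('scene','side'):
    c=cam(n);P=pts(c);f=c['frame'];hsv=cv2.cvtColor(f,cv2.COLOR_RGB2HSV)
    o=((hsv[...,0]<14)&(hsv[...,1]>150)&(hsv[...,2]>90)).astype(np.uint8); k,l,st,ce=cv2.connectedComponentsWithStats(o)
    for i in range(1,k):
        if st[i,4]>40:
            q=P[l==i]; q=q[(abs(q[:,0]-.588)<.03)&(abs(q[:,1]-.287)<.03)&(q[:,2]>.13)]
            if len(q)>25: print(n,ce[i],len(q),np.percentile(q[:,2],[10,50,75,90]).round(4))
    if n=='scene': cv2.imwrite(sys.argv[1],cv2.resize(f[170:280,270:390,::-1],None,fx=5,fy=5,interpolation=2))
E
python3 see.py pics/k.png
```

```text
time_s: 28.25
tool_pos: [0.5882, 0.2879, 0.1449]
tool_rot: [180.0, 0.0, 169.3]
force: [-2.9, -0.6, 8.1]
grip_width: 0.0004
grasp_force: 4.0
scene [277.95347477 246.63889116] 125 [0.1793 0.1815 0.1823 0.1835]
side [252.88764045 103.65730337] 158 [0.1691 0.1787 0.1805 0.1815]
```

View pics/k.png

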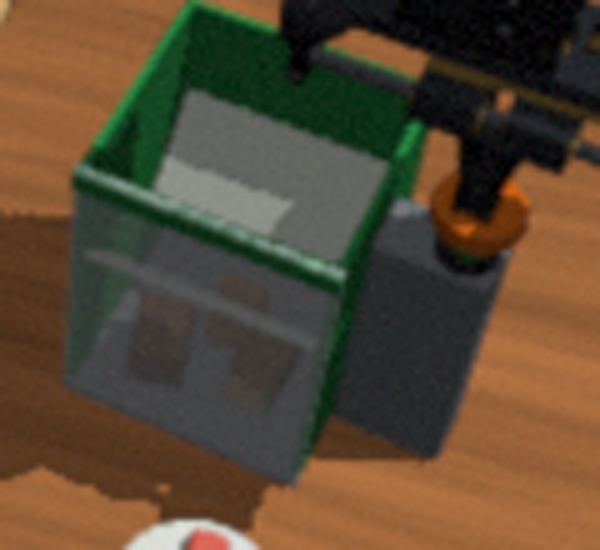

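All three pieces are in the bin: brown shapes at (165,335), (240,290) and (260,370) through the clear wall. The cap is down about 14.3 mm, so I'll add about 1.8 mm.

```bash
python3 -m creep '{"translation":[[0,0,0.022],[0,0,0],[0,0,0],[0,0,0],[0,0,0]],"turn":[[0,0,0],[0,0,0],[0,0,0],[0,0,0],[0,0,0]],"grip":[0,0,0,0,0]}'
python3 see.py pics/l.png
python3 - <<'E'
from h import *
c=cam('scene');f=c['frame'];hsv=cv2.cvtColor(f,cv2.COLOR_RGB2HSV)
col=np.array([.588,.288,.150])+np.array([.009,0,0])   # stem's front at collar level, toward camera
for z in (.148,.15,.152,.154,.156,.158,.160,.162):
    u,v=proj(c,[col[0],col[1]-.001,z])[0].round().astype(int); print(z,(u,v),hsv[v,u-1:u+2].tolist())
E
```

```text
time_s: 28.98
tool_pos: [0.5883, 0.2879, 0.1433]
tool_rot: [180.0, 0.0, 169.3]
force: [-3.0, -1.0, 8.1]
grip_width: 0.0003
grasp_force: 4.2
scene [277.85599447 246.60075934] 130 [0.1776 0.1797 0.1805 0.1814]
side [252.65517241 104.12068966] 151 [0.1687 0.1773 0.1791 0.1807]
0.148 (np.int64(361), np.int64(222)) [[90, 20, 13], [53, 60, 17], [60, 57, 18]]
0.15 (np.int64(362), np.int64(221)) [[41, 82, 25], [31, 187, 30], [37, 115, 40]]
0.152 (np.int64(362), np.int64(221)) [[41, 82, 25], [31, 187, 30], [37, 115, 40]]
0.154 (np.int64(362), np.int64(220)) [[17, 180, 51], [13, 200, 60], [16, 228, 65]]
0.156 (np.int64(362), np.int64(220)) [[17, 180, 51], [13, 200, 60], [16, 228, 65]]
0.158 (np.int64(362), np.int64(219)) [[13, 225, 69], [13, 228, 75], [13, 234, 74]]
0.16 (np.int64(362), np.int64(218)) [[12, 215, 76], [11, 212, 83], [11, 216, 86]]
0.162 (np.int64(363), np.int64(218)) [[11, 212, 83], [11, 216, 86], [11, 220, 88]]
```

The cap is down 16.1 mm by camera and 15.7 mm by TCP, with a greenish hue at the collar level. Handing in.

```bash
python3 -c "
from cell import env
print(env.sign_off())"
```

```text
the job is handed in; nothing more can be done
None
```

All three offcuts went into the hopper with the plunger up, then dropped through the trap into the bin; I handed the job in with the plunger held about 16 mm down, at about 29 s of the 72 s allowed, and never touched the cup, mug, funnel or dipper.

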